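# Set a vial carousel back one notch

## Task

The vial carousel has been advanced one step too far. With a fingertip, tip its ratchet pawl up out of the teeth, push the wheel backward (clockwise seen from above) by one notch using its pegs, then tip the pawl back so that it drops fully in between the teeth again. Push only: pick nothing up, keep the vials standing in their wells and leave the other things on the cart where they are.

Things in the scene. Friction and masses are not known exactly. Their poses are not given: they have to be found in the camera images.
- carousel: grey fixed base of the vial carousel. Origin on the table exactly below the wheel's axis, z up; its +y axis points from the wheel's axis towards the pawl bracket. The pawl's pivot lies along base x, 145 mm out on the +y axis, 62 mm above the table
- wheel (a joint): wheel angle, rad: 0 at start, grows counter-clockwise seen from above (forward); backward is negative, one notch = 0.785. About 2 N at a peg turns it; it stays where left. Pawl in: blocked backward beyond 0.05, forward it clicks over the teeth. One notch back, the pawl drops fully in between -0.82 and -0.58
- pawl (a joint): tilt of the pawl, rad: 0 with its nose fully down between the teeth, 0.95 tipped fully back and out. Weighted over-centre: let go below about 0.45 it falls in, above that it falls back and stays out; under 1 N at the tab moves it
- pawl_tab (a point): centre of the crossbar (14 mm thick, 30 mm wide, along base x) topping the pawl's thumb tab, a 6 mm plate; 65 mm from the pivot. Pawl in: the tab leans 0.3 rad towards the wheel, bar centre 124 mm above the table. Pushing the tab away from the wheel lifts the nose. Tipped out: it leans 0.65 rad away from the wheel, bar centre 114 mm above the table, and the nose arm rises on the wheel side of the tab
- wheel_hub (a point): point on the wheel's axis, at the hub top, 60 mm above the table. The flat aluminium wheel is 230 mm across, its face 30 mm above the table; eight ratchet teeth on the rim rise to 39 mm; eight white square wells, 50 mm from the axis, rise to 46 mm
- wheel_post (a point): top centre (68 mm above the table) of one of the wheel's eight upright steel pegs for pushing: 12 mm thick, 85 mm from the axis, 45 degrees apart, clear gaps of 53 mm. This one starts 67.5 degrees clockwise of base x, nearly opposite the pawl, and turns with the wheel
- vial0_mid (a point): centre (half-way up) of a capped glass vial, 22 mm across and 45 mm high, standing loose in one of the wheel's wells, its top 77 mm above the table
- vial1_mid (a point): centre (half-way up) of a capped glass vial, 22 mm across and 45 mm high, standing loose in one of the wheel's wells, its top 77 mm above the table
- vial2_mid (a point): centre (half-way up) of a capped glass vial, 22 mm across and 45 mm high, standing loose in one of the wheel's wells, its top 77 mm above the table
- vial3_mid (a point): centre (half-way up) of a capped glass vial, 22 mm across and 45 mm high, standing loose in one of the wheel's wells, its top 77 mm above the table
- spare_vial: loose bystander: a capped glass vial 22 mm across, 45 mm high, standing on the table; origin at the centre of its underside
- tape_roll: loose bystander: flat white ring of tape, 80 mm across, 18 mm high; origin under its centre
- saline: loose bystander: clear plastic bottle 52 mm across, 95 mm high; origin under its centre
- carton: loose bystander: white carton 50 x 90 x 40 mm high; origin under its centre
- syringe: loose bystander: lying syringe about 120 mm long, 16 mm high; origin under its middle
- pot: loose bystander: small open steel cup 64 mm across, 35 mm high; origin under its centre

How it is judged:
By the outcome, as a careful person would: the job done as asked, in the order asked, and still so for the second after the job is handed in, with the robot touching nothing.
It also fails if it takes over 48 s, if anything falls off the work surface, if the arm or the gripper's body presses on something with over 40 N, if the wrist force passes 120 N, or if a joint passes its speed limit or range.

## Robot

A 7-joint arm with a two-finger parallel gripper is mounted at the origin on the work surface. World frame = base frame: x ahead of the robot, y to its left, z up, the work surface at z = 0. Lengths are in m, angles in rad, forces in N, time in s.
With the tool pointing down it reaches from about 0.4 to 0.85 m from the base axis. Payload 4.5 kg.
Tool frame: the origin (TCP) lies on the mounting face of the last link; the fingertips stand 166 mm ahead of it and the grasp point (between the pads) lies 147 mm ahead of it; z points along the fingers, y is the line along which they close (so a half turn about z gives the same grasp; the last joint's range is limited). The gripper opens to 88 mm and grips with 3 to 60 N. Pads are 18 mm wide; open, the fingers measure 123 mm over their backs; the gripper's body (75 mm by 187 mm) begins 45 mm behind the grasp point.
Start: joints at [1.189, 0.689, -0.195, 1.565, 0.157, 0.902, -0.215], TCP at [0.252, -0.572, 0.405] pointing down, gripper open.
Joint ranges: [-3.01, 3.01], [-0.46, 2.08], [-1.47, 1.51], [0.13, 2.56], [-1, 4.14], [0.04, 2.09], [-2.66, 2.66]. Speed limits (rad/s): [2.57, 2.57, 3.14, 3.14, 3.14, 3.14, 3.14].

## Interface

Orientations are given as a unit quaternion [x, y, z, w].
In Python, from plant import r, snapshot gives the robot as it stands. The module is installed in compiled form; this text tells all that it offers.
- The arm moves only by the tool move_arm, never from a script. Its argument "rows" is a list of rows, each a list of 5 numbers: the shift along the tool's x, y, z in m, then the turn about the tool's z in rad, then the finger opening in m, from 0 to 0.0881. In form: [[dx, dy, dz, spin, claw], ...]. A call has 1 to 10 rows; each row shifts and turns the commanded pose from where the row before left it, along the tool's axes as they then stand; what a row does not reach is not made up. A row lasts 1/12 s, in which the tool goes at most 41.7 mm and 7.16 degrees, less where a joint would pass 70% of its speed; a pose out of reach is approached as far as the arm can. A call with a gripper value outside its range is refused whole. The fingers move at their own pace and stop on an object; "newtons" is the grip in N (left out, the last holds). Time passes only in rows, so rows that do not move let the fingers close. It gives the time, the measured TCP pose, the force, the opening and the grip force at its end, in the units of the state.
- r.get_state(): the state, without advancing time (a new reading comes with each control period).
- snapshot(name): name is "scene" or "top"; returns a dict with "color" (420x560x3 uint8, red, green, blue), "depth" (420x560 float32, m along the optical axis (not along the pixel's ray), 0 where there is no reading), "mtx" (3x3 intrinsics, pixels), "eye" and "orientation" of the camera in the world. Camera axes: x right, y up, looking along -z (the intrinsics and any distortion apply to the point x, -y, -z); pixel columns grow to the right and rows downward; lengths in m; the calibration is good to about 2 mm. A picture is of the moment at which its call begins.
- r.finish_job(): hands the job in; it is judged then, once.
The state is a dict: "clock": time; "q": joint angles; "qd": joint speeds; "joint_torque": joint torques, N m; "tool_pos": TCP position; "eef_rot": TCP orientation; "contact_force": force on the tool from outside, world axes, zero at the start; "moment": the same for the moment, N m; "opening": opening from 0.0 (shut) to 1.0 (fully open); "finger_force": force on a finger pad.
Only numpy, scipy, OpenCV 4.12 (cv2) and the standard library are available. Lean on these libraries where they do the work, as an engineer would, in place of code of your own. Each camera call takes 0.05 s, during which the arm holds its last target. There are 200 camera calls.

## Working session

There is one attempt and no reset: what is moved stays moved. The work goes in short steps, Python scripts to look and compute and a tool call to move; the robot and the scene stay as the last step left them, time stands still between calls to the robot, and variables do not carry over. Pictures are saved under pics/ and viewed, at most 10 in all, crops included, and the job is handed in when it is done.

Besides the shell and the picture viewer there is one more tool, called after "Call:" as name(argument=value, ...), one argument or row to a line, values as JSON. move_arm: Moves the arm, as the interface text tells. Its arguments: {"type":"object","properties":{"rows":{"type":"array"},"newtons":{"type":"number"}},"required":["rows"]}

```bash
mkdir -p pics; cat > h.py <<'E'
import numpy as np,cv2
from scipy.spatial.transform import Rotation as R
from plant import r,snapshot
def cloud(s):
    K=np.array(s["mtx"]);d=s["depth"];v,u=np.mgrid[:d.shape[0],:d.shape[1]]
    p=np.stack([(u-K[0,2])/K[0,0]*d,-(v-K[1,2])/K[1,1]*d,-d],-1)
    return p@R.from_quat(s["orientation"]).as_matrix().T+np.array(s["eye"])
E
python3 - <<'E'
from h import *
st=r.get_state();print({k:np.round(v,3).tolist() for k,v in st.items()})
for n in("top","scene"):
    s=snapshot(n);cv2.imwrite(f"pics/{n}0.png",s["color"][...,::-1]);np.savez(f"{n}0.npz",**s)
    print(n,s["eye"],np.shape(s["orientation"]),s["orientation"],s["mtx"],[k for k in s])
E
```

```text
{'clock': 0.0, 'q': [1.189, 0.69, -0.195, 1.566, 0.157, 0.903, -0.215], 'qd': [0.002, 0.0, -0.002, 0.002, 0.002, 0.001, -0.001], 'joint_torque': [-0.0, -52.755, -1.267, -15.343, -0.053, 0.007, 0.0], 'tool_pos': [0.252, -0.571, 0.404], 'eef_rot': [0.978, 0.206, -0.0, -0.001], 'contact_force': [0.409, 0.142, 0.182], 'moment': [0.011, 0.032, 0.013], 'finger_force': 0.0, 'opening': 0.998}
top [ 5.00262012e-01 -2.93963176e-04  1.15667063e+00] (4,) [ 0.00628495 -0.03331951 -0.70578806  0.70761114] [[419.60638452   0.         277.97983282]
 [  0.         419.60638452 214.02116755]
 [  0.           0.           1.        ]] ['color', 'depth', 'mtx', 'eye', 'orientation']
scene [1.08115398 0.46027124 1.0636527 ] (4,) [0.13097371 0.28861224 0.87312767 0.37040103] [[483.11347417   0.         284.16990643]
 [  0.         483.11347417 213.9559499 ]
 [  0.           0.           1.        ]] ['color', 'depth', 'mtx', 'eye', 'orientation']
```

View pics/top0.png

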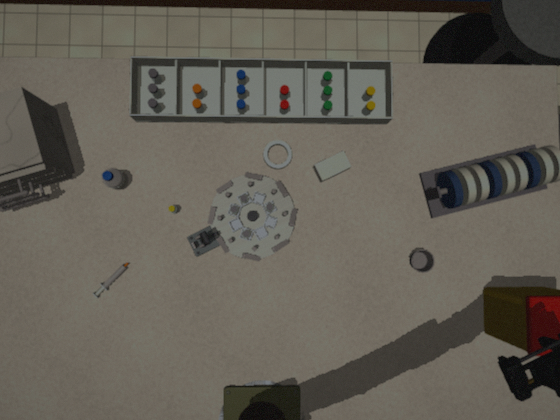

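View pics/scene0.png

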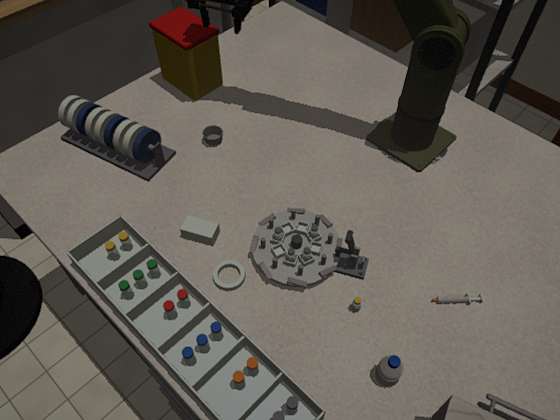

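The top view shows the wheel hub at about (253,215), the pawl bracket at (204,238), the spare vial at (174,209), the tape at (278,154) and the carton at (332,166). The scene view shows the pawl tab standing at (350,240).

```bash
python3 - <<'E'
from h import *
for n,(u0,u1,v0,v1) in {"top":(170,310,160,270),"scene":(235,385,195,300)}.items():
    s=dict(np.load(n+"0.npz"));c=cloud(s)[v0:v1,u0:u1];P=c.reshape(-1,3)
    ok=s["depth"][v0:v1,u0:u1].ravel()>0;P=P[ok]
    print(n,"table z",np.median(P[P[:,2]<.01,2]))
    m=(c[...,2]>.024)&(c[...,2]<.034)
    q=P[(P[:,2]>.024)&(P[:,2]<.045)]
    (cx,cy),rad=cv2.minEnclosingCircle(q[:,:2].astype(np.float32)); print("rim circle",cx,cy,rad,len(q))
    t=P[P[:,2]>.1];print("tab",len(t),t.mean(0),t.min(0),t.max(0))
    b=P[P[:,2]>.115];print("tabtop",len(b),b.mean(0) if len(b) else 0)
    mk=((c[...,2]>.05)&(c[...,2]<.1)).astype(np.uint8)
    k,L,S,C=cv2.connectedComponentsWithStats(mk)
    for i in range(1,k):
        w=c[L==i]
        if S[i,4]>3: 
            e=w.mean(0);print(S[i,4],C[i].round()+[u0,v0],e.round(4),w[:,2].max().round(3))
    im=cv2.resize(s["color"][v0:v1,u0:u1,::-1],None,fx=5,fy=5,interpolation=cv2.INTER_CUBIC)
    cv2.imwrite(f"pics/{n}c.png",cv2.convertScaleAbs(im,alpha=1.5))
E
```

```text
top table z -9.139945425207241e-05
rim circle 0.5781520009040833 0.07341671735048294 0.17089678347110748 5140
tab 79 [0.50031874 0.13942785 0.12728598] [0.48405715 0.12850846 0.10110549] [0.51597813 0.15405511 0.13415688]
tabtop 74 [0.50061534 0.13882628 0.12895848]
17 [249. 184.] [0.6404 0.0332 0.0666] 0.071
17 [273. 192.] [ 0.62   -0.0277  0.0659] 0.072
20 [227. 195.] [0.6113 0.0907 0.0647] 0.071
64 [243. 199.] [0.6001 0.0488 0.0698] 0.082
60 [268. 208.] [ 0.5781 -0.0172  0.071 ] 0.081
62 [233. 210.] [0.5714 0.0739 0.0699] 0.081
89 [251. 216.] [0.5565 0.0273 0.0598] 0.065
19 [284. 214.] [ 0.5621 -0.0573  0.0651] 0.07
20 [219. 218.] [0.5504 0.111  0.0654] 0.071
61 [245. 234.] [0.5091 0.0424 0.0712] 0.08
38 [212. 235.] [0.5064 0.1274 0.065 ] 0.069
64 [200. 241.] [0.4908 0.1573 0.074 ] 0.099
18 [276. 237.] [ 0.501  -0.0366  0.0675] 0.07
18 [230. 240.] [0.4925 0.0825 0.0671] 0.072
16 [254. 248.] [0.472  0.0212 0.0679] 0.072
scene table z 0.0013988323685671933
rim circle 0.5739426016807556 0.07095164060592651 0.16913914680480957 4406
tab 112 [0.50390061 0.14000871 0.12300398] [0.48306896 0.12546808 0.1004368 ] [0.51988756 0.15136364 0.13531334]
tabtop 82 [0.50450105 0.13800207 0.12885382]
30 [293. 211.] [ 0.5041 -0.0385  0.0634] 0.072
32 [317. 217.] [0.4748 0.0192 0.0623] 0.072
33 [271. 220.] [ 0.5654 -0.0591  0.0637] 0.073
94 [314. 230.] [0.5141 0.0426 0.0673] 0.082
92 [278. 233.] [ 0.5828 -0.0173  0.0684] 0.081
34 [330. 236.] [0.496  0.0807 0.0629] 0.072
102 [297. 239.] [0.56   0.0257 0.0597] 0.067
35 [263. 241.] [ 0.6237 -0.0298  0.0631] 0.073
222 [350. 251.] [0.5009 0.1471 0.0692] 0.099
97 [306. 253.] [0.5776 0.0739 0.0687] 0.082
99 [291. 254.] [0.6061 0.0491 0.0682] 0.082
36 [324. 257.] [0.5539 0.1101 0.0636] 0.072
34 [275. 260.] [0.6444 0.032  0.0646] 0.073
34 [301. 267.] [0.6153 0.0896 0.0637] 0.073
```

View pics/topc.png

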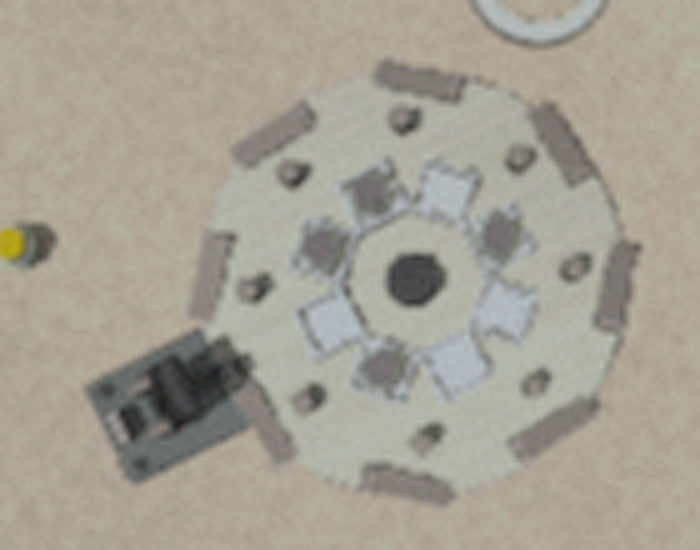

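View pics/scenec.png

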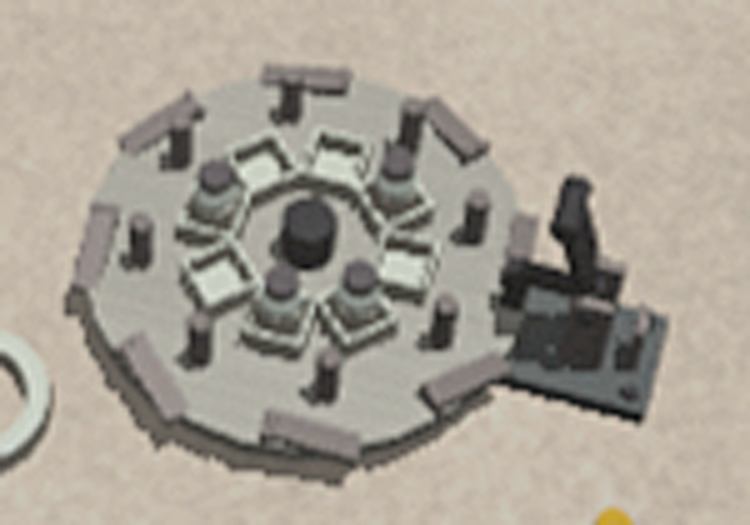

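The crops give the hub at world (0.557, 0.027), pegs at 4.1°+45k and tab bar at (0.501, 0.139). So base +y points at 116.6° and base x at 26.6°, almost the tool's starting x. I'll check the bin near the start, then set out.

```bash
python3 - <<'E'
from h import *
for n in("top","scene"):
    s=dict(np.load(n+"0.npz"));c=cloud(s);P=c[s["depth"]>0]
    m=(P[:,0]>0.05)&(P[:,0]<.75)&(P[:,1]<-.25)&(P[:,1]>-.9)&(P[:,2]>.08)
    for a,b in((.08,.14),(.14,.19),(.19,.24),(.24,.3),(.3,.5)):
        q=P[m&(P[:,2]>=a)&(P[:,2]<b)]
        if len(q):print(n,a,b,len(q),np.percentile(q,[2,98],axis=0).round(3).tolist())
E
```

```text
top 0.08 0.14 5052 [[0.257, -0.76, 0.082], [0.727, -0.477, 0.134]]
top 0.14 0.19 757 [[0.241, -0.704, 0.141], [0.365, -0.607, 0.189]]
top 0.19 0.24 1769 [[0.242, -0.676, 0.191], [0.366, -0.606, 0.219]]
top 0.24 0.3 175 [[0.238, -0.62, 0.241], [0.286, -0.514, 0.294]]
top 0.3 0.5 2224 [[0.192, -0.588, 0.309], [0.286, -0.477, 0.401]]
scene 0.08 0.14 3753 [[0.259, -0.77, 0.082], [0.732, -0.478, 0.135]]
scene 0.14 0.19 888 [[0.245, -0.777, 0.141], [0.368, -0.609, 0.189]]
scene 0.19 0.24 1845 [[0.239, -0.786, 0.192], [0.368, -0.609, 0.221]]
scene 0.24 0.3 247 [[0.22, -0.625, 0.242], [0.286, -0.514, 0.295]]
scene 0.3 0.5 619 [[0.201, -0.634, 0.306], [0.315, -0.478, 0.348]]
```

Call:
move_arm(
  rows=[
    [0.01,-0.03,0,-0.049,0],
    [0.025,-0.025,0,0,0],
    [0.027,-0.024,0,0,0],
    [0.027,-0.024,0,0,0],
    [0.027,-0.024,0,0,0],
    [0.027,-0.024,0,0,0],
    [0.027,-0.024,0,0,0],
    [0.027,-0.024,0,0,0],
    [0.027,-0.024,0,0,0],
    [0.027,-0.024,0,0,0],
  ],
  newtons=20,
)

```text
clock: 0.93
tool_pos: [0.3678, -0.2366, 0.4046]
eef_rot: [0.973, 0.23, -0.0, -0.0]
contact_force: [1.0, 0.3, 0.1]
opening: 0.267
finger_force: 0.0
```

Call:
move_arm(
  rows=[
    [0.027,-0.024,0,0,0],
    [0.027,-0.024,0,0,0],
    [0.027,-0.024,0,0,0],
    [0.027,-0.024,0,0,0],
    [0.027,-0.024,0,0,0],
    [0.027,-0.024,0,0,0],
    [0.027,-0.024,0,0,0],
    [0.027,-0.024,0,0,0],
    [0.027,-0.024,0,0,0],
    [0,0,0,0,0],
  ],
)

```text
clock: 1.77
tool_pos: [0.49, 0.0718, 0.4048]
eef_rot: [0.972, 0.236, 0.003, -0.003]
contact_force: [0.5, 0.5, 1.3]
opening: 0.002
finger_force: 0.0
```

```bash
cat >> h.py <<'E'
O=np.array([.557,.027]);th=np.radians(26.6);B=np.array([[np.cos(th),np.sin(th)],[-np.sin(th),np.cos(th)]])
def base(p):
    p=np.atleast_2d(p);return np.c_[(p[:,:2]-O)@B.T,p[:,2]]
def tip():
    s=r.get_state();Q=R.from_quat(s["eef_rot"]);t=np.array(s["tool_pos"])+Q.apply([0,0,.166])
    print("t",round(float(s["clock"]),2),"tip base mm",(base(t)[0]*1000).round(1),"xaxis deg",np.degrees(np.arctan2(*Q.apply([1,0,0])[1::-1])).round(2),"F",np.round(s["contact_force"],1))
E
python3 -c "
from h import *
tip()
s=snapshot('scene');c=cloud(s);st=r.get_state()
p=c[(s['depth']>0)];b=base(p)*1000
m=(abs(b[:,0])<60)&(abs(b[:,1]-66)<60)&(b[:,2]>225)&(b[:,2]<275)
print('fingers',np.percentile(b[m],[3,97],axis=0).round(1))
m=(abs(b[:,0])<30)&(b[:,1]>95)&(b[:,1]<160)&(b[:,2]>118)&(b[:,2]<140)
print('bar',np.percentile(b[m],[3,97],axis=0).round(1))
"
```

```text
t 1.77 tip base mm [-38.8  70.7 238.8] xaxis deg 27.27 F [0.5 0.5 1.3]
fingers [[-38.3  54.5 241.5]
 [-27.9  82.5 274.4]]
bar [[-13.5 116.1 122.3]
 [ 15.8 129.  134. ]]
```

Call:
move_arm(
  rows=[
    [0.02,-0.005,0.025,0.01,0],
    [0.019,-0.006,0.03,0,0],
    [0,0,0.03,0,0],
    [0,0,0.025,0,0],
    [0,0,0.017,0,0],
    [0,0,0,0,0],
    [0,0,0,0,0],
  ],
)

```text
clock: 2.4
tool_pos: [0.5177, 0.0897, 0.2772]
eef_rot: [0.974, 0.225, -0.001, 0.0]
contact_force: [-0.3, -0.3, 0.5]
opening: 0.005
finger_force: 0.0
```

```bash
python3 -c "
from h import *
tip()"
```

```text
t 2.4 tip base mm [ -7.5  73.7 111.2] xaxis deg 25.98 F [-0.3 -0.3  0.5]
```

Call:
move_arm(
  rows=[
    [0.007,-0.005,0,0,0],
    [0,-0.008,0,0,0],
    [0,-0.008,0,0,0],
    [0,-0.008,0,0,0],
    [0,-0.008,0,0,0],
    [0,-0.008,0,0,0],
    [0,-0.008,0,0,0],
    [0,0,0,0,0],
  ],
)

```text
clock: 3.07
tool_pos: [0.5001, 0.1439, 0.2778]
eef_rot: [0.974, 0.227, -0.0, -0.001]
contact_force: [0.3, -0.4, -0.1]
opening: 0.005
finger_force: 0.0
```

```bash
python3 -c "
from h import *
tip()"
```

```text
t 3.07 tip base mm [  1.5 130.3 111.8] xaxis deg 26.25 F [ 0.3 -0.4 -0.1]
```

Call:
move_arm(
  rows=[
    [0,-0.008,0,0,0],
    [0,-0.008,0,0,0],
    [0,-0.006,0,0,0],
    [0,-0.004,0,0,0],
    [0,0,0,0,0],
    [0,0,0,0,0],
  ],
)

```text
clock: 3.57
tool_pos: [0.4897, 0.1651, 0.2777]
eef_rot: [0.974, 0.226, 0.0, 0.0]
contact_force: [-0.1, -0.8, 0.1]
opening: 0.006
finger_force: 0.0
```

```bash
python3 -c "
from h import *
tip()
s=snapshot('scene');b=base(cloud(s)[s['depth']>0])*1000
cv2.imwrite('pics/s1.png',cv2.convertScaleAbs(cv2.resize(s['color'][170:310,250:410,::-1],None,fx=5,fy=5,interpolation=cv2.INTER_CUBIC)[:600],alpha=1.5))
m=(abs(b[:,0])<14)&(b[:,1]>165)&(b[:,1]<210)&(b[:,2]>90)&(b[:,2]<135)
print('bar',m.sum(),np.percentile(b[m],[3,97],axis=0).round(1) if m.sum() else 0)"
```

```text
t 3.57 tip base mm [  1.6 153.6 111.7] xaxis deg 26.08 F [-0.1 -0.8  0.1]
bar 96 [[-10.8 165.7  98.4]
 [ 13.4 186.8 123.3]]
```

View pics/s1.png

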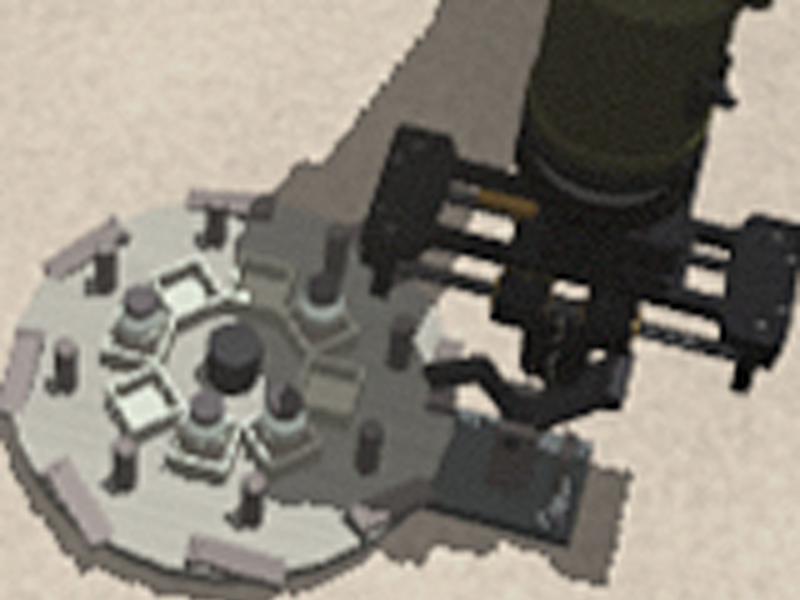

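The pawl has tipped back (bar at about (620,380), nose arm raised at (450,370)), and the vials are standing. Next I lift and go round to the far peg.

Call:
move_arm(
  rows=[
    [0,0,-0.03,0,0],
    [0,0,-0.02,0,0],
    [0.005,0.025,0,0,0],
    [0.007,0.03,0,0,0],
    [0.009,0.035,0,0,0],
    [0.009,0.035,0,0,0],
    [0.009,0.035,0,0,0],
    [0.009,0.035,0,0,0],
    [0.009,0.03,0,0,0],
    [0.002,0.019,0,0,0],
  ],
)

```text
clock: 4.45
tool_pos: [0.6519, -0.0329, 0.3277]
eef_rot: [0.975, 0.223, 0.001, 0.001]
contact_force: [0.3, 0.8, 1.0]
opening: 0.004
finger_force: 0.0
```

Call:
move_arm(
  rows=[
    [0,0,0,0,0],
    [0,0,0,0,0],
  ],
)

```text
clock: 4.62
tool_pos: [0.6498, -0.0302, 0.3272]
eef_rot: [0.975, 0.224, -0.0, 0.0]
contact_force: [-0.2, -0.2, 0.0]
opening: 0.004
finger_force: 0.0
```

```bash
python3 -c "
from h import *
tip()
s=snapshot('scene');b=base(cloud(s)[s['depth']>0])*1000
m=(abs(b[:,0])<25)&(b[:,1]>140)&(b[:,1]<210)&(b[:,2]>100)&(b[:,2]<130)
print('bar',m.sum(),np.percentile(b[m],[3,50,97],axis=0).round(1) if m.sum() else 0)
m=(abs(b[:,0]-60)<60)&(abs(b[:,1]+85)<60)&(b[:,2]>150)&(b[:,2]<185)
print('finger',m.sum(),np.percentile(b[m],[3,97],axis=0).round(1) if m.sum() else 0)
m=(np.hypot(b[:,0]-32,b[:,1]+78)<14)&(b[:,2]>55)&(b[:,2]<75)
print('peg',m.sum(),b[m].mean(0).round(1) if m.sum() else 0)
"
```

```text
t 4.62 tip base mm [ 57.3 -92.8 161.2] xaxis deg 25.86 F [-0.2 -0.2  0. ]
bar 124 [[-14.9 166.1 100.6]
 [  2.5 177.2 116.9]
 [ 15.7 187.  123.3]]
finger 71 [[  60.8 -108.7  163.7]
 [  67.9  -80.4  183.5]]
peg 30 [ 34.  -80.5  65.6]
```

Call:
move_arm(
  rows=[
    [0,-0.003,0.025,-0.013,0],
    [0,0,0.03,0,0],
    [0,0,0.03,0,0],
    [0,0,0.015,0,0],
    [0,0,0.01,0,0],
    [0,0,0,0,0],
    [0,0,0,0,0],
  ],
)

```text
clock: 5.25
tool_pos: [0.6485, -0.0246, 0.2181]
eef_rot: [0.973, 0.232, 0.0, -0.0]
contact_force: [0.6, 0.4, 0.2]
opening: 0.005
finger_force: 0.0
```

```bash
python3 -c "
from h import *
tip()"
```

```text
t 5.25 tip base mm [ 58.8 -87.   52.1] xaxis deg 26.88 F [0.6 0.4 0.2]
```

Call:
move_arm(
  rows=[
    [-0.006,0.001,0,0,0],
    [-0.006,0.001,0,0,0],
    [-0.006,0,0,0,0],
    [-0.006,0,0,0,0],
    [-0.006,0,0,0,0],
    [-0.006,0,0,0,0],
    [-0.006,0,0,0,0],
    [-0.006,0,0,0,0],
    [-0.006,0,0,0,0],
    [0,0,0,0,0],
  ],
)

```text
clock: 6.08
tool_pos: [0.5994, -0.0525, 0.2174]
eef_rot: [0.973, 0.232, -0.002, -0.0]
contact_force: [-0.3, 0.6, -1.3]
opening: 0.009
finger_force: 0.0
```

```bash
cat >> h.py <<'E'
def wheel(n='scene'):
    s=snapshot(n);b=base(cloud(s)[s['depth']>0])*1000
    rr=np.hypot(b[:,0],b[:,1]);q=b[(abs(rr-85)<12)&(b[:,2]>52)&(b[:,2]<75)]
    q=q[~((abs(q[:,0])<25)&(q[:,1]>0))]
    a=np.arctan2(q[:,1],q[:,0]);z=np.exp(8j*a).mean()
    print(n,'pegs phase deg rel start(22.5) mod 45:',round((np.degrees(np.angle(z*np.exp(-8j*np.radians(22.5))))/8),2),abs(z).round(2),len(q))
    m=(abs(b[:,0])<25)&(b[:,1]>105)&(b[:,1]<210)&(b[:,2]>100)&(b[:,2]<140)
    if m.sum():print('bar',np.percentile(b[m],[3,50,97],axis=0).round(1).tolist())
    return s
E
python3 -c "
from h import *
tip();wheel();wheel('top')"
```

```text
t 6.08 tip base mm [  1.7 -89.9  51.4] xaxis deg 26.77 F [-0.3  0.6 -1.3]
scene pegs phase deg rel start(22.5) mod 45: 13.39 0.65 202
bar [[-13.3, 119.3, 100.6], [3.0, 177.1, 116.7], [16.0, 186.8, 124.1]]
top pegs phase deg rel start(22.5) mod 45: 12.59 0.96 71
bar [[-14.2, 170.0, 100.6], [0.0, 179.6, 116.3], [13.4, 190.2, 122.7]]
```

Call:
move_arm(
  rows=[
    [-0.004,0,0,0,0],
    [-0.004,0,0,0,0],
    [-0.003,0,0,0,0],
    [-0.002,0,0,0,0],
    [-0.001,0,0,0,0],
    [0,0,0,0,0],
    [0,0,0,0,0],
  ],
)

```text
clock: 6.77
tool_pos: [0.5887, -0.0585, 0.2178]
eef_rot: [0.973, 0.232, -0.0, 0.0]
contact_force: [0.6, 1.0, -0.3]
opening: 0.007
finger_force: 0.4
```

Call:
move_arm(
  rows=[
    [0.005,0,0,0,0],
    [0.005,0,0,0,0],
    [0,0,-0.02,0,0],
    [0,0,-0.03,0,0],
    [0,0,-0.03,0,0],
    [0,0,-0.03,0,0],
    [0,0,0,0,0],
  ],
)

```text
clock: 7.35
tool_pos: [0.6001, -0.0537, 0.3334]
eef_rot: [0.973, 0.231, 0.005, 0.002]
contact_force: [1.3, 0.4, 0.1]
opening: 0.008
finger_force: 0.0
```

```bash
python3 -c "
from h import *
tip();s=wheel();wheel('top')
cv2.imwrite('pics/s2.png',cv2.convertScaleAbs(cv2.resize(s['color'][190:310,240:400,::-1],None,fx=5,fy=5,interpolation=cv2.INTER_CUBIC),alpha=1.5))"
```

```text
t 7.35 tip base mm [  3.9 -92.4 167.4] xaxis deg 26.77 F [1.3 0.4 0.1]
scene pegs phase deg rel start(22.5) mod 45: 3.84 0.93 248
bar [[-13.7, 120.3, 100.5], [2.5, 177.2, 116.6], [15.8, 186.9, 123.7]]
top pegs phase deg rel start(22.5) mod 45: 3.82 0.96 98
bar [[-14.0, 169.8, 100.5], [-0.3, 179.5, 117.4], [13.4, 190.0, 122.8]]
```

View pics/s2.png

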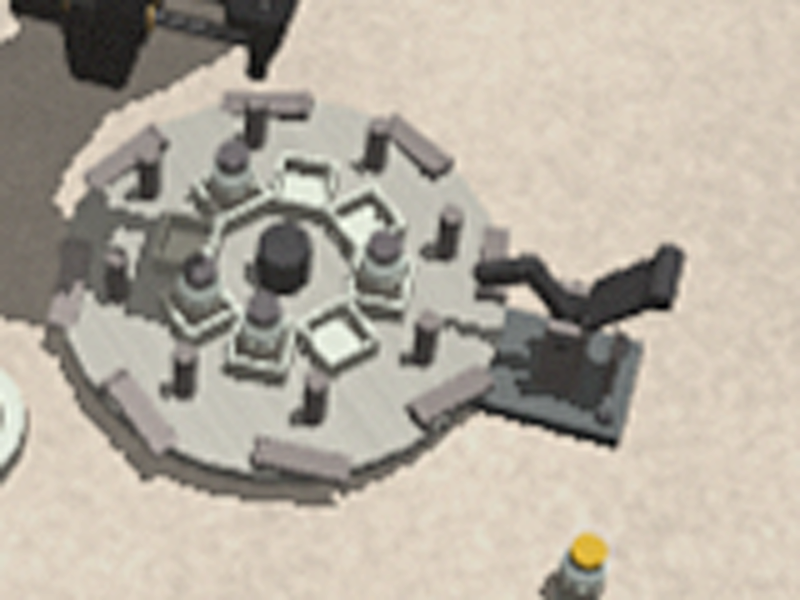

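The wheel is at about -41.2° (-0.719 rad), inside the window. The pawl is still out (bar at (665,265)) and the vials stand. Now to the outer side of the tab.

Call:
move_arm(
  rows=[
    [0,-0.02,0,0,0],
    [0,-0.034,0,0,0],
    [0,-0.036,0,0,0],
    [0,-0.036,0,0,0],
    [0,-0.036,0,0,0],
    [0,-0.036,0,0,0],
    [0,-0.036,0,0,0],
    [0,-0.036,0,0,0],
    [0,-0.03,0,0,0],
    [-0.004,-0.014,0,0,0],
  ],
)

```text
clock: 8.28
tool_pos: [0.4504, 0.2294, 0.3264]
eef_rot: [0.972, 0.235, -0.001, -0.001]
contact_force: [0.5, 0.2, 0.5]
opening: 0.007
finger_force: 0.0
```

Call:
move_arm(
  rows=[
    [0,0,0,0,0],
    [0,0,0,0,0],
  ],
)

```text
clock: 8.45
tool_pos: [0.4521, 0.225, 0.3267]
eef_rot: [0.973, 0.233, -0.001, 0.001]
contact_force: [0.4, -0.5, 0.4]
opening: 0.006
finger_force: 0.0
```

```bash
python3 -c "
from h import *
tip()"
```

```text
t 8.45 tip base mm [ -5.5 223.9 160.7] xaxis deg 26.91 F [ 0.4 -0.5  0.4]
```

Call:
move_arm(
  rows=[
    [0.005,0,0.02,0,0],
    [0,0,0.025,0,0],
    [0,0,0.014,0,0],
    [0,0,0,0,0],
    [0,0.008,0,0,0],
    [0,0.008,0,0,0],
    [0,0.008,0,0,0],
    [0,0.008,0,0,0],
    [0,0.008,0,0,0],
    [0,0,0,0,0],
  ],
)

```text
clock: 9.28
tool_pos: [0.4763, 0.1888, 0.2692]
eef_rot: [0.973, 0.23, 0.001, 0.001]
contact_force: [0.4, -0.4, 0.1]
opening: 0.003
finger_force: 0.0
```

```bash
python3 -c "
from h import *
tip()"
```

```text
t 9.28 tip base mm [  0.4 180.5 103.2] xaxis deg 26.58 F [ 0.4 -0.4  0.1]
```

Call:
move_arm(
  rows=[
    [0,0.005,0,0,0],
    [0,0.005,0,0,0],
    [0,0.005,0,0,0],
    [0,0.004,0,0,0],
    [0,0.004,0,0,0],
    [0,0.003,0,0,0],
    [0,0,0,0,0],
    [0,0,0,0,0],
  ],
)

```text
clock: 9.95
tool_pos: [0.4868, 0.1682, 0.2687]
eef_rot: [0.973, 0.232, -0.0, -0.0]
contact_force: [-0.0, 0.1, -0.4]
opening: 0.008
finger_force: 0.0
```

Call:
move_arm(
  rows=[
    [0,-0.01,0,0,0],
    [0,-0.03,0,0,0],
    [0,-0.035,0,0,0],
    [0,-0.02,-0.03,0,0],
    [0,0,-0.04,0,0],
    [0,0,-0.03,0,0],
    [0,0,0,0,0],
    [0,0,0,0,0],
  ],
)

```text
clock: 10.62
tool_pos: [0.4436, 0.2543, 0.3702]
eef_rot: [0.973, 0.233, 0.002, -0.001]
contact_force: [-0.4, 0.2, -0.8]
opening: 0.004
finger_force: 0.0
```

```bash
python3 -c "
from h import *
tip();s=wheel();wheel('top')
cv2.imwrite('pics/s3.png',cv2.convertScaleAbs(cv2.resize(s['color'][190:310,240:400,::-1],None,fx=5,fy=5,interpolation=cv2.INTER_CUBIC),alpha=1.5))"
```

```text
t 10.62 tip base mm [  1.  254.1 204.2] xaxis deg 26.89 F [-0.4  0.2 -0.8]
scene pegs phase deg rel start(22.5) mod 45: 3.86 0.93 247
bar [[-14.2, 116.3, 101.5], [4.5, 125.1, 128.5], [15.9, 133.0, 134.7]]
top pegs phase deg rel start(22.5) mod 45: 3.83 0.96 139
bar [[-14.4, 119.4, 103.5], [-0.2, 125.4, 129.7], [14.1, 135.6, 133.5]]
```

View pics/s3.png

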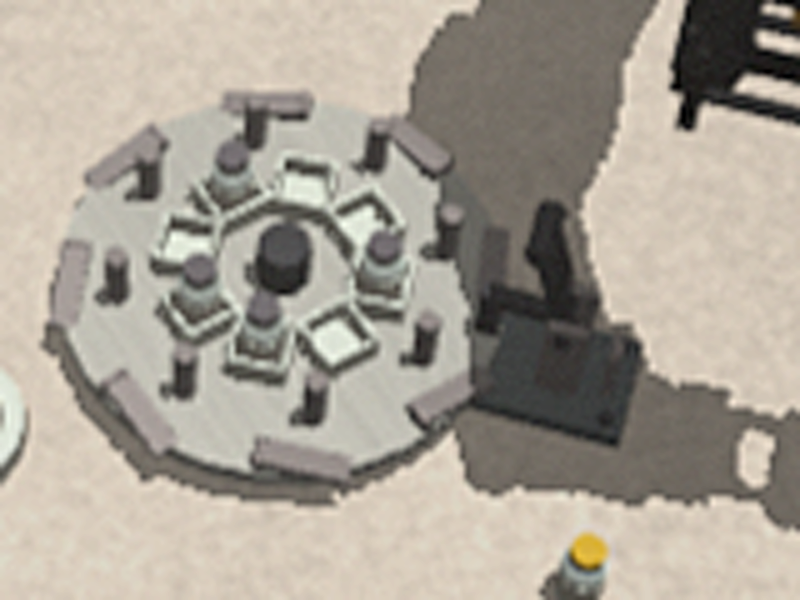

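The tab bar is back at (550,225), y = 125 mm as at the start, with the nose down between the teeth. The wheel is at -0.718 rad, and all vials and the spare vial are standing. I'll hand in.

```bash
python3 -c "
from plant import r
print(r.finish_job())"
```

```text
the job is handed in; nothing more can be done
None
```

The pawl was tipped out, the wheel was pushed back one notch to about -0.72 rad, and the pawl was tipped back and dropped fully in. All the vials were standing, and I handed the job in at about 10.7 s.

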